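# Unbolt the green spares chest

## Task

Unbolt the green spares chest so that its lid can be opened: lift the black-gripped handle of its barrel bolt up out of the notch, slide the bolt all the way back out of the brass keeper, and let go. Leave the orange chest bolted.

Things in the scene. Friction and masses are not known exactly. Their poses are not given: they have to be found in the camera images.
- green_chest: Green steel chest, fixed, 200 (x) by 260 (y) by 100 mm high; origin at the centre of its underside, z up. On its flat top, a barrel bolt: 12 mm steel rod along the chest's y, axis at x +20, z 120 mm, through two barrels and a brass keeper at y -84 mm. Its handle lies in a notch between two lugs (gap y -8 to +8 mm); lugs, barrels and keeper rise 30 mm above the top.
- green_knob (a point): Centre of the grip of the green chest's bolt handle: black cylinder, 20 mm diameter, 24 mm long along the chest's y, on a stalk 60 mm from the rod's axis, about which it swings. In the chest's frame: at rest x -36, z 140 mm (20 degrees above level, towards -x), upright x +20, z 180 mm; stops 5 degrees past upright. Falls back to rest if let go. Site's y axis stays along the chest's.
- green_bolt (a joint): How far the green chest's bolt is drawn back towards the chest's +y, in m: 0 fully shut (starts at 0 to 0.003), 0.050 at its end stop. It rubs with 1 to 2 N and stays where left. The handle must be swung up at least 35 degrees from rest to pass over the lug at y 8 to 28 mm; beyond the lug it may fall again.
- orange_knob (a point): Centre of the black grip of the orange chest's bolt handle. The orange chest and its bolt are like the green ones in all but colour. To be left alone.

How it is judged:
By the outcome, as a careful person would: the job done as asked, in the order asked, and still so for the second after the job is handed in, with the robot touching nothing.
It also fails if it takes over 32 s, if anything falls off the work surface, if the arm or the gripper's body presses on something with over 40 N, if the wrist force passes 120 N, or if a joint passes its speed limit or range.

## Robot

A 7-joint arm with a two-finger parallel gripper is mounted at the origin on the work surface. World frame = base frame: x ahead of the robot, y to its left, z up, the work surface at z = 0. Lengths are in m, angles in rad, forces in N, time in s.
With the tool pointing down it reaches from about 0.35 to 0.9 m from the base axis. Payload 8.1 kg.
Tool frame: the origin (TCP) lies at the very end of the fingers, on their centre line; the grasp point (between the pads) lies 19 mm behind it (arm.tcp_to_grasp is the z of the grasp point in the tool frame, in m); z points along the fingers, y is the line along which they close (so a half turn about z gives the same grasp; the last joint's range is limited). The gripper opens to 92 mm and grips with 3 to 60 N. Pads are 19 mm wide; open, the fingers measure 130 mm over their backs; the gripper's body (75 mm by 190 mm) begins 47 mm behind the grasp point.
Start: joints at [-1.224, 0.434, 0.025, 1.573, -0.012, 1.134, -0.075], TCP at [0.272, 0.563, 0.227] pointing down, gripper open.
Joint ranges: [-2.62, 2.62], [-0.44, 2.09], [-1.27, 1.32], [0.08, 2.57], [-1.32, 4.46], [0.12, 2], [-2.74, 2.74]. Speed limits (rad/s): [2.22, 2.22, 3.01, 3.01, 3.14, 3.14, 3.14].

## Interface

Orientations are given as a rotation vector (axis times angle).
In Python, from cell import readout, vision, sign_off, arm gives the robot as it stands. The module is installed in compiled form; this text tells all that it offers.
- The arm moves only by the shell command python3 -m creep 'ROWS' [FORCE]. ROWS is JSON, a list of rows, each a list of 5 numbers: the shift along the tool's x, y, z in units of 4 cm (1.0 is 4 cm), then the turn about the tool's z in units of 4 degrees (1.0 is 4 degrees), then the opening, from 0 (shut) to 1 (fully open). A call has 1 to 12 rows; each row shifts and turns the commanded pose from where the row before left it, along the tool's axes as they then stand; what a row does not reach is not made up. A row lasts 1/8 s, in which the tool goes at most 62.5 mm and 10.7 degrees, less where a joint would pass 70% of its speed; a pose out of reach is approached as far as the arm can. A call with a number of a shift or a turn outside -1 to 1 is refused whole. A call with a gripper value outside its range is refused whole. The fingers move at their own pace and stop on an object; FORCE is the grip in N (left out, the last holds). Time passes only in rows, so rows that do not move let the fingers close. It gives the time, the measured TCP pose, the force, the opening and the grip force at its end, in the units of the state.
- readout.observe(): the state, without advancing time (a new reading comes with each control period).
- vision.get_image(name): name is "scene" or "top"; returns a dict with "pixels" (384x512x3 uint8, blue, green, red), "z_map" (384x512 float32, m along the optical axis (not along the pixel's ray), 0 where there is no reading), "camera_matrix" (3x3 intrinsics, pixels), "position" and "rotation" of the camera in the world. Camera axes: x right, y up, looking along -z (the intrinsics and any distortion apply to the point x, -y, -z); pixel columns grow to the right and rows downward; lengths in m; the calibration is good to about 2 mm. A picture is of the moment at which its call begins.
- sign_off(): hands the job in; it is judged then, once.
The state is a dict: "clock": time; "joints": joint angles; "dq": joint speeds; "joint_efforts": joint torques, N m; "position": TCP position; "ee_rot": TCP orientation; "force": force on the tool from outside, world axes, zero at the start; "ft_torque": the same for the moment, N m; "width": opening from 0.0 (shut) to 1.0 (fully open); "gripper_force": force on a finger pad.
Only numpy, scipy, OpenCV 4.12 (cv2) and the standard library are available. Lean on these libraries where they do the work, as an engineer would, in place of code of your own. Each camera call takes 0.05 s, during which the arm holds its last target. There are 200 camera calls.

## Working session

There is one attempt and no reset: what is moved stays moved. The work goes in short steps, Python scripts to look and compute and a shell command to move; the robot and the scene stay as the last step left them, time stands still between calls to the robot, and variables do not carry over. Pictures are saved under pics/ and viewed, at most 10 in all, crops included, and the job is handed in when it is done.

```bash
mkdir -p pics; cat > h.py <<'E'
import numpy as np,cv2
from cell import readout,vision
def cloud(im):
    K=np.array(im["camera_matrix"]);z=im["z_map"];v,u=np.mgrid[:384,:512]
    P=np.stack([(u-K[0,2])/K[0,0]*z,-(v-K[1,2])/K[1,1]*z,-z],-1)
    return P@np.array(im["rotation"]).T+np.array(im["position"])
E
python3 - <<'E'
from h import *
s=readout.observe();print(s)
out=[]
for n in("top","scene"):
    im=vision.get_image(n);out.append(im["pixels"]);print(n,im["position"],im["camera_matrix"])
    np.savez(n+".npz",**im)
    P=cloud(im);hsv=cv2.cvtColor(im["pixels"],cv2.COLOR_BGR2HSV)
    for c,lo,hi in(("green",40,85),("orange",5,20)):
        m=(hsv[...,0]>=lo)&(hsv[...,0]<=hi)&(hsv[...,1]>90)&(hsv[...,2]>40)&(abs(P[...,2]-.1)<.006)&(im["z_map"]>0)
        if m.sum()<50:print(n,c,"few");continue
        r=cv2.minAreaRect(P[m][:,:2].astype(np.float32));print(n,c,m.sum(),r,np.median(P[m][:,2]))
cv2.imwrite("pics/a.png",out[0]);cv2.imwrite("pics/b.png",out[1])
E
```

```text
{'clock': 0.0, 'joints': array([-1.22360337,  0.43521696,  0.02496313,  1.57410355, -0.01156504,
        1.13399703, -0.07507495]), 'dq': array([-0.00044942, -0.0008906 ,  0.00029573, -0.00050937,  0.00050331,
       -0.00197471,  0.00067926]), 'joint_efforts': array([ 9.23872794e-04, -6.67869830e+01,  9.85401571e-01, -3.14446557e+01,
       -6.05124445e-02,  4.31027322e-02,  1.51512982e-04]), 'position': array([0.27157033, 0.56234402, 0.22594612]), 'ee_rot': array([-7.00583298e-01, -3.06229076e+00,  2.46588631e-03]), 'force': array([ 0.47267877,  0.16656725, -0.46928747]), 'ft_torque': array([0.00696222, 0.02746478, 0.01950991]), 'gripper_force': 0.0, 'width': 1.0031461102973855}
top [ 0.45445333 -0.00111601  0.83918831] [[383.88539478   0.         259.35025607]
 [  0.         383.88539478 197.0481439 ]
 [  0.           0.           1.        ]]Traceback (most recent call last):
  File "<stdin>", line 7, in <module>
  File "h.py", line 6, in cloud
    return P@np.array(im["rotation"]).T+np.array(im["position"])
           ~~~~~~~~~~~~~~~~~~~~~~~~~~~~^~~~~~~~~~~~~~~~~~~~~~~~~
ValueError: operands could not be broadcast together with shapes (384,512) (3,)
```

```bash
sed -i 's/np.array(im\["rotation"\]).T/cv2.Rodrigues(np.array(im["rotation"],float))[0].T/' h.py
python3 - <<'E'
from h import *
out=[]
for n in("top","scene"):
    im=vision.get_image(n);out.append(im["pixels"]);print(n,im["position"],im["rotation"])
    np.savez(n+".npz",**im)
    P=cloud(im);hsv=cv2.cvtColor(im["pixels"],cv2.COLOR_BGR2HSV)
    for c,lo,hi in(("green",40,85),("orange",5,20)):
        m=(hsv[...,0]>=lo)&(hsv[...,0]<=hi)&(hsv[...,1]>90)&(hsv[...,2]>40)&(abs(P[...,2]-.1)<.006)&(im["z_map"]>0)
        if m.sum()<50:print(n,c,"few");continue
        r=cv2.minAreaRect(P[m][:,:2].astype(np.float32));print(n,c,m.sum(),r,np.median(P[m][:,2]))
    # dark grips above chest top
    m=((im["pixels"].max(-1)<60)&(P[...,2]>.12)&(P[...,2]<.17)&(im["z_map"]>0)).astype(np.uint8)
    k,l,st,ce=cv2.connectedComponentsWithStats(m)
    for i in range(1,k):
        if st[i,4]>15:print(" dark",st[i],ce[i],np.median(P[l==i],axis=0),cv2.minAreaRect(P[l==i][:,:2].astype(np.float32)))
cv2.imwrite("pics/a.png",out[0]);cv2.imwrite("pics/b.png",out[1])
E
```

```text
top [ 0.45445333 -0.00111601  0.83918831] [ 0.07365853 -0.11548092 -1.5851936 ]
top green 7789 ((0.5321063995361328, 0.2931671440601349), (0.1889110654592514, 0.1984834223985672), 88.39903259277344) 0.10034525436504427
top orange 7668 ((0.5797876119613647, -0.20209942758083344), (0.22630882263183594, 0.2000548243522644), 74.86955261230469) 0.10018448794880475
 dark [ 395   28   52   50 1940] [420.54484536  52.32474227] [ 0.81343788 -0.33532151  0.14949385] ((0.8191505074501038, -0.3392961025238037), (0.08774223923683167, 0.08966769278049469), 45.27790069580078)
 dark [206  47  21   8 136] [216.57352941  50.36029412] [0.82910767 0.05765749 0.12767381] ((0.8311196565628052, 0.058514878153800964), (0.04073665291070938, 0.013807582668960094), 87.11416625976562)
 dark [247  46  11   5  18] [251.72222222  48.77777778] [ 0.81490997 -0.01029294  0.16014464] ((0.8161306381225586, -0.01188031304627657), (0.0035006701946258545, 0.0199366994202137), 19.493915557861328)
 dark [227  55  47  21 210] [250.97619048  68.27619048] [ 0.78811393 -0.00997208  0.12987949] ((0.7992581725120544, -0.007801637
[... 3910 characters left out ...]
855713, -0.20794560015201569), (0.02096421830356121, 0.012581110000610352), 77.04615783691406)
 dark [342 273  15   9  78] [349.25641026 276.87179487] [0.83918685 0.05695726 0.1284371 ] ((0.8382375240325928, 0.05677659809589386), (0.030443178489804268, 0.008877045474946499), 88.01934814453125)
 dark [ 122  344   57   40 1829] [150.13449973 366.12356479] [ 0.81954205 -0.33615147  0.15063688] ((0.8156347870826721, -0.33609700202941895), (0.08775987476110458, 0.06337255239486694), 60.90900802612305)
 dark [  0 359  13  25 220] [  4.61363636 370.57272727] [ 0.70544734 -0.55261265  0.13578083] ((0.7019383311271667, -0.5564431548118591), (0.03370332717895508, 0.02104954980313778), 7.7301025390625)
```

View pics/a.png

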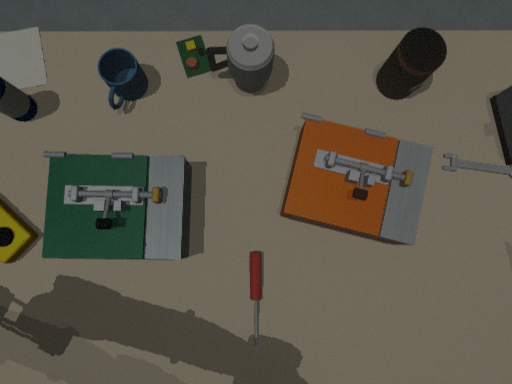

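View pics/b.png

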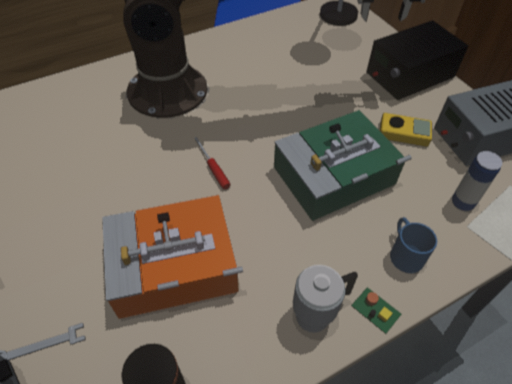

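The top view shows the green chest at left: hinges on top, brass keeper at (157,194), black grip at about (104,223). So chest +x ≈ world +x and chest +y ≈ world +y. The scene view agrees, with its green grip at (335,128). Next I refine the yaw and the knob position.

```bash
python3 - <<'E'
from h import *
for n in("top","scene"):
    im=dict(np.load(n+".npz"));P=cloud(im);px=im["pixels"]
    m=((abs(P[...,2]-.1)<.005)&(im["z_map"]>0)&(abs(P[...,0]-.53)<.16)&(abs(P[...,1]-.26)<.2)).astype(np.uint8)
    m=cv2.morphologyEx(m,cv2.MORPH_OPEN,np.ones((3,3)))
    k,l,st,ce=cv2.connectedComponentsWithStats(m);i=1+st[1:,4].argmax()
    r=cv2.minAreaRect(P[l==i][:,:2].astype(np.float32));print(n,"top",r)
    m=(px.max(-1)<60)&(P[...,2]>.132)&(P[...,2]<.16)&(abs(P[...,0]-.497)<.03)&(abs(P[...,1]-.257)<.03)
    Q=P[m];q=cv2.minAreaRect(Q[:,:2].astype(np.float32))
    print("knob",m.sum(),q,Q.min(0),Q.max(0),np.median(Q,0))
    c=np.array(r[0]);a=np.radians(r[2]-90 if r[2]>45 else r[2])
    R=np.array([[np.cos(a),-np.sin(a)],[np.sin(a),np.cos(a)]])
    k=c+R@[-.036,0];print("yaw",np.degrees(a),"expected knob",k)
    m=(P[...,2]>.112)&(P[...,2]<.16)
    L=(P[m][:,:2]-c)@R;ok=(abs(L)<[.1,.13]).all(1);L=L[ok];Z=P[m][ok][:,2]
    g,_,_=np.histogram2d(L[:,0],L[:,1],bins=[np.arange(-.06,.061,.01),np.arange(-.11,.111,.01)])
    w,_,_=np.histogram2d(L[:,0],L[:,1],weights=Z,bins=[np.arange(-.06,.061,.01),np.arange(-.11,.111,.01)])
    print(np.nan_to_num(w/g*1000).astype(int))
E
```

```text
top top ((0.5316218137741089, 0.29285335540771484), (0.18986788392066956, 0.1997247040271759), 88.22185516357422)
knob 189 ((0.5050011277198792, 0.2603389620780945), (0.04071963205933571, 0.024426085874438286), 0.6398180723190308) [0.48472604 0.24794065 0.13245031] [0.52540412 0.27250927 0.15292779] [0.4951181  0.25735299 0.14799779]
yaw -1.7781448364257815 expected knob [0.49563915 0.29397042]
[[  0   0   0   0   0   0   0   0   0   0   0   0   0   0   0   0   0   0
    0   0   0   0]
 [  0   0   0   0   0   0 145 146 146   0   0   0   0   0   0   0   0   0
    0   0   0   0]
 [  0   0   0   0   0   0 145 150 150   0   0   0   0   0   0   0   0   0
    0   0   0   0]
 [  0   0   0   0   0   0 144 142 147   0   0   0   0   0   0   0   0   0
    0   0   0   0]
 [  0   0   0   0   0 125 128 136 127 126 125   0   0   0   0   0   0   0
    0   0   0   0]
 [  0   0   0   0   0 127 130 132 130 130 130   0   0   0   0   0   0   0
    0   0   0   0]
 [  0   0 124 128   0 127 130 129 129 130 130   0   0 124 125   0   0   0
    0   0   0   0]
 [125 125 127 127 124 124 124 127 124 124 124 124 1
[... 1289 characters left out ...]
  0   0   0   0   0 122 131 132 133 131 130   0   0   0   0
    0   0   0   0]
 [  0 122 130 129   0 123 130   0 124 126 127 128 127 126   0   0 120 129
    0   0   0   0]
 [  0 123 130 127 126 127 130 125 125 126 126 129 127 125 125 125 125 130
  126   0   0   0]
 [  0 122 130 125 125 123 130 125 124 124 124 126 124 124 124 124 123 130
  128   0   0   0]
 [  0 120 124 127   0 123 123 114   0   0   0   0   0   0   0   0 122 122
  127   0   0   0]
 [  0   0   0   0   0   0   0   0   0   0   0   0   0   0   0   0   0   0
    0   0   0   0]
 [  0   0   0   0   0   0   0   0   0   0   0   0   0   0   0   0   0   0
    0   0   0   0]]<stdin>:18: RuntimeWarning: invalid value encountered in divide
```

```bash
python3 -m creep '[[0,0,0,-1,0.6],[0,0,0,-1,0.6],[0,0,0,-1,0.6],[0,0,0,-1,0.6],[0,0,0,-1,0.6],[0,0,0,-1,0.6],[0,0,0,0,0.6]]' 20
python3 -m creep '[[-0.58,-0.74,0,0,0.6],[-0.58,-0.74,0,0,0.6],[-0.58,-0.74,0,0,0.6],[-0.58,-0.74,0,0,0.6],[-0.58,-0.74,0,0,0.6],[-0.58,-0.74,0,0,0.6],[-0.58,-0.74,0,0,0.6],[-0.58,-0.74,0,0,0.6],[-0.58,-0.74,0,0,0.6],[-0.58,-0.74,0,0,0.6],[0,0,0,0,0.6],[0,0,0,0,0.6]]'
```

```text
clock: 1.02
position: [0.2718, 0.5626, 0.2265]
ee_rot: [-0.049, -3.141, 0.001]
force: [0.1, -0.0, -0.1]
width: 0.6
gripper_force: 0.0
clock: 2.52
position: [0.4941, 0.2604, 0.2267]
ee_rot: [-0.05, -3.141, -0.001]
force: [1.0, 0.2, 0.3]
width: 0.598
gripper_force: 0.0
```

```bash
python3 -m creep '[[0,-0.03,0.5,0,0.6],[0,0,0.5,0,0.6],[0,0,0.5,0,0.6],[0,0,0.4,0,0.6],[0,0,0.3,0,0.6],[0,0,0.3,0,0.6],[0,0,0,0,0.6],[0,0,0,0,0.6]]'
python3 - <<'E'
from h import *
im=vision.get_image("top");a=cv2.resize(im["pixels"][150:280,40:210],None,fx=3,fy=3)
im=vision.get_image("scene");b=cv2.resize(im["pixels"][80:210,260:430],None,fx=3,fy=3)
cv2.imwrite("pics/c.png",cv2.resize(np.vstack([a,b]),None,fx=.75,fy=.75))
E
```

```text
clock: 3.52
position: [0.4947, 0.2587, 0.1271]
ee_rot: [0.049, 3.141, 0.001]
force: [0.1, 0.5, -0.1]
width: 0.599
gripper_force: 0.0
```

View pics/c.png

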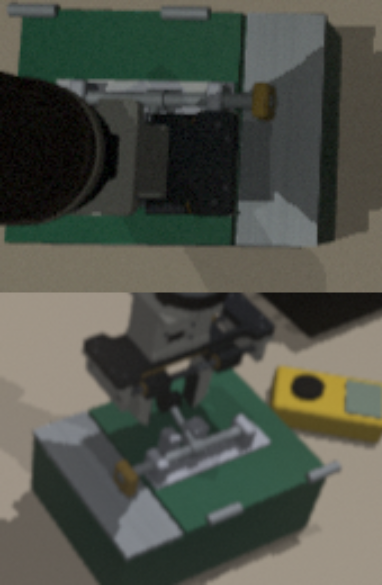

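The scene crop (lower half) shows the grip at about (165,385) between the two open fingers, with no contact force. I close now with a moderate grip.

```bash
python3 -m creep '[[0,0,0,0,0.1],[0,0,0,0,0.1],[0,0,0,0,0.1],[0,0,0,0,0.1],[0,0,0,0,0.1],[0,0,0,0,0.1]]' 20
```

```text
clock: 4.38
position: [0.4945, 0.2588, 0.1268]
ee_rot: [0.049, 3.141, 0.0]
force: [-0.2, 1.2, 1.3]
width: 0.257
gripper_force: 20.0
```

```bash
python3 -m creep '[[-0.05,0,-0.12,0,0.1],[-0.06,0,-0.12,0,0.1],[-0.07,0,-0.11,0,0.1],[-0.08,0,-0.105,0,0.1],[-0.09,0,-0.095,0,0.1],[-0.095,0,-0.09,0,0.1],[0,0,0,0,0.1]]'
```

```text
clock: 5.25
position: [0.5125, 0.2579, 0.1528]
ee_rot: [0.049, 3.141, 0.0]
force: [-3.5, -0.5, 2.1]
width: 0.26
gripper_force: 20.0
```

```bash
python3 -m creep '[[-0.105,0,-0.08,0,0.1],[-0.11,0,-0.07,0,0.1],[-0.115,0,-0.06,0,0.1],[-0.12,0,-0.05,0,0.1],[0,0,0,0,0.1],[0,0,0,0,0.1]]'
python3 - <<'E'
from h import *
im=vision.get_image("scene");cv2.imwrite("pics/d.png",cv2.resize(im["pixels"][80:210,260:430],None,fx=3,fy=3))
E
```

```text
clock: 6.0
position: [0.531, 0.2575, 0.1631]
ee_rot: [0.049, 3.14, 0.001]
force: [-2.9, -1.2, 3.1]
width: 0.262
gripper_force: 20.0
```

View pics/d.png

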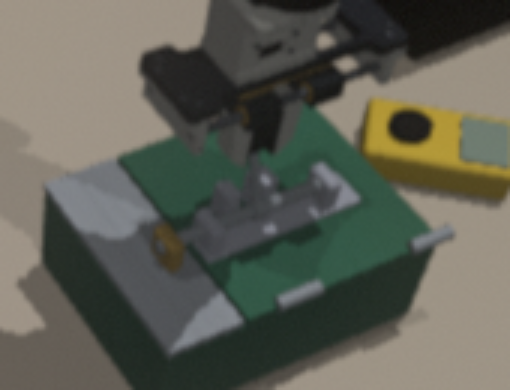

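The scene crop shows the stalk, at about (260,170), swung up to the grip between the fingers and clear of the lugs. I slide it along tool +y.

```bash
python3 -m creep '[[0,0.1,0,0,0.1],[0,0.1,0,0,0.1],[0,0.1,0,0,0.1],[0,0.1,0,0,0.1],[0,0.1,0,0,0.1],[0,0.1,0,0,0.1],[0,0.1,0,0,0.1],[0,0.1,0,0,0.1],[0,0.1,0,0,0.1],[0,0.1,0,0,0.1],[0,0.1,0,0,0.1],[0,0,0,0,0.1]]'
```

```text
clock: 7.55
position: [0.5319, 0.3025, 0.163]
ee_rot: [0.048, 3.14, 0.002]
force: [0.7, 1.3, 4.0]
width: 0.262
gripper_force: 20.0
```

```bash
python3 -m creep '[[0,0.07,0,0,0.1],[0,0.05,0,0,0.1],[0,0.03,0,0,0.1],[0,0,0,0,0.1],[0,0,0,0,0.1]]'
```

```text
clock: 8.18
position: [0.532, 0.3067, 0.1629]
ee_rot: [0.05, 3.141, -0.001]
force: [-0.9, -3.1, 6.4]
width: 0.257
gripper_force: 20.0
```

```bash
python3 -m creep '[[0,0.05,0,0,0.1],[0,0.04,0,0,0.1],[0,0,0,0,0.1],[0,0,0,0,0.1]]'
```

```text
clock: 8.68
position: [0.532, 0.3071, 0.1628]
ee_rot: [-0.053, -3.14, 0.008]
force: [-3.0, -11.7, 12.1]
width: 0.259
gripper_force: 20.0
```

```bash
python3 -m creep '[[0,-0.06,0,0,0.1],[0.12,0,0.05,0,0.1],[0.115,0,0.06,0,0.1],[0.11,0,0.07,0,0.1],[0.105,0,0.08,0,0.1],[0.095,0,0.09,0,0.1],[0.09,0,0.095,0,0.1],[0,0,0,0,0.1],[0,0,0,0,0.1]]'
```

```text
clock: 9.8
position: [0.5068, 0.3075, 0.1442]
ee_rot: [-0.051, -3.141, 0.004]
force: [2.4, -4.8, -0.8]
width: 0.26
gripper_force: 20.0
```

```bash
python3 -m creep '[[0,0,0,0,0.4],[0,0,0,0,0.6],[0,0,0,0,0.6],[0,0,0,0,0.6],[0,0,0,0,0.6],[0,0,-0.5,0,0.6],[0,0,-0.8,0,0.6],[0,0,-0.8,0,0.6],[0,0,-0.5,0,0.6],[0,0,0,0,0.6]]'
python3 -m creep '[[0.5,0.5,0,0,0.6],[0.7,0.7,0,0,0.6],[0.7,0.7,0,0,0.6],[0.7,0.7,0,0,0.6],[0.7,0.7,0,0,0.6],[0.5,0.5,0,0,0.6],[0,0,0,0,0.6],[0,0,0,0,0.6]]'
python3 - <<'E'
from h import *
im=vision.get_image("top");P=cloud(im);px=im["pixels"]
m=(px.max(-1)<60)&(P[...,2]>.14)&(P[...,2]<.16)&(abs(P[...,0]-.497)<.04)&(abs(P[...,1]-.285)<.06)
print(m.sum(),P[m].min(0),P[m].max(0),np.median(P[m],0))
a=cv2.resize(px[150:280,20:210],None,fx=2,fy=2)
px=vision.get_image("scene")["pixels"];b=cv2.resize(px[80:210,250:440],None,fx=2,fy=2)
cv2.imwrite("pics/e.png",np.vstack([a,b]))
E
```

```text
clock: 11.05
position: [0.5072, 0.31, 0.2505]
ee_rot: [0.049, 3.139, 0.003]
force: [0.4, 0.5, 0.6]
width: 0.599
gripper_force: 0.0
clock: 12.05
position: [0.3596, 0.4652, 0.248]
ee_rot: [-0.049, -3.141, 0.002]
force: [0.5, -0.3, 0.2]
width: 0.6
gripper_force: 0.0
168 [0.48571143 0.29466933 0.14029681] [0.50733269 0.31913312 0.15323889] [0.49603006 0.30562415 0.14861369]
```

View pics/e.png

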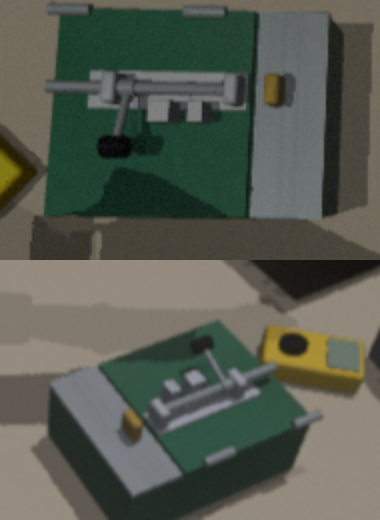

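The top crop shows the rod out of the brass keeper (275,90), with its end drawn back into the barrel at (233,88). The grip has fallen to rest past the lugs at (115,147), and the arm is clear.

```bash
python3 -c "
from cell import sign_off;print(sign_off())"
```

```text
the job is handed in; nothing more can be done
None
```

The green chest is unbolted: its bolt was drawn back against its end stop, clear of the keeper, and released with the arm clear; the orange chest was left alone, and the job was handed in at about 12 s.

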